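# Clamp the press mould in its bench fixture

### The job

Get the carved wooden mould ready for filling: first push it with the fingers along between its guide rails until its end is right up against the metal end stop, then push the toggle clamp's lever over and down past its dead point until it snaps into lock and the rubber pad holds the mould. The mould is only pushed, never lifted; leave the jigger, the dropper bottle and the wooden stick standing or lying as they are.

Things in the scene. Friction and masses are not known exactly. Their poses are not given: they have to be found in the camera images.
- fixture: Plywood board 130 (x) x 320 (y) x 16 mm, fixed to the table; origin under it on the table, its +y end carries the toggle clamp, its -y end is open. Board spans y -165 to +155 mm. Two aluminium guide rails at x = +-37 mm (inner gap 62 mm, 12 mm high, y -85 to +75 mm) run along y; the mould lies between them. An 18 mm high aluminium end stop across them has its face at y = +78 mm. The steel clamp bracket (80 mm high) stands behind it at y 86 to 146 mm. z is up.
- lever_hinge (a point): Hinge axis of the clamp's hand lever, in the bracket, 69 mm above the table at fixture x 0, y +134 mm; the axis runs along fixture x.
- lever_grip (a point): Point on the centre line of the lever's black plastic grip, 105 mm from the hinge. The lever is straight and 130 mm long from the hinge; the grip is its outer 80 mm, 22 mm wide along the hinge axis and 14 mm thick.
- lever (a joint): Angle of the hand lever, rad. 0 = open: the lever stands up steeply, leaning 1.25 rad above level towards fixture +y. It grows as the lever goes over towards fixture +y and down; 1.25 = locked: level, pointing along fixture +y. A spring drives it back to 0 until the dead point at 1.07, beyond which it snaps to 1.25 by itself. Pushed at the grip it takes up to about 6 N.
- clamp_pad: Rubber pad, 18 mm across, on the spring-loaded spindle of the steel hold-down arm that the lever drives. Origin near the arm's hinge (fixture x 0, y +97, 64 mm above the table), not at the pad. Open, the arm stands steeply up, its top about 155 mm above the table; as the lever closes, the arm swings down towards fixture -y and the pad lands on top of the mould at fixture y about +32 mm and presses with some 6 N.
- mould_center (a point): Centre of the loose carved wooden press mould, 58 (x) x 160 (y) x 26 mm, 110 g, lying flat on the board between the rails, 13 mm below its top. Long side along fixture y (axes near the fixture's). It starts 20 to 45 mm short of the end stop; its end touches the stop when this centre is at fixture y = -2 mm. Push on its free (-y) end.
- jigger_center (a point): Bystander: centre of a steel measuring jigger 39 mm across and 96 mm tall, standing on the table beside the fixture's +x side. Leave alone.
- dropper_center (a point): Bystander: centre of a small dropper bottle 25 mm across and 68 mm tall, standing on the table beside the fixture's -x side. Leave alone.
- stick_center (a point): Bystander: centre of a wooden shaping stick 191 x 26 x 23 mm lying on the table beyond the fixture's +x side. Leave alone.
There are look-alikes about, which are no part of the job. Of the things that look like the part that bears mould_center, the largest one is meant.

How it is judged:
On the way, in this order (a step that is already met when the one before it is completed fails the run):
1. the mould is pushed home against the end stop while the clamp is still open (y of mould_center in the frame of fixture above -0.0055 m and value of joint lever below 0.3 rad), for 0.2 s.
2. the lever is past its dead point and locked (value of joint lever above 1.2 rad), for 0.2 s.
At the end, for the whole second after the job is handed in: The lever is locked (over 1.2 of 1.25 rad), the mould lies flat and at rest with its end within 4 mm of the end stop, and the pad presses on it with more than 2 N (value of joint lever above 1.2 rad and y of mould_center in the frame of fixture above -0.006 m and contact force between clamp_pad and mould above 2 N and angle between mould_center's own z axis and vertical below 0.05 rad and linear speed of mould below 0.01 m/s); the robot touches nothing.
It fails at once if the mould is lifted more than 8 mm off the board (z of mould_center in the frame of fixture above 0.037 m).
It fails at once if the jigger is moved more than 20 mm or knocked over (distance of jigger_center from where it was at the start of the episode above 0.02 m).
It fails at once if the dropper bottle is moved more than 20 mm or knocked over (distance of dropper_center from where it was at the start of the episode above 0.02 m).
It fails at once if the stick is moved more than 20 mm (distance of stick_center from where it was at the start of the episode above 0.02 m).
It also fails if it takes over 51 s, if anything falls off the work surface, if the arm or the gripper's body presses on something with over 40 N, if the wrist force passes 120 N, or if a joint passes its speed limit or range.

### The arm

A 6-joint arm with a two-finger parallel gripper is mounted at the origin on a cart in front of the work surface, level with it; the furniture and walls round the work are solid. World frame = base frame: x ahead of the robot, y to its left, z up, the work surface at z = 0. Lengths are in m, angles in rad, forces in N, time in s.
With the tool pointing down it reaches from about 0.325 to 0.875 m from the base axis. Payload 4.4 kg.
Tool frame: the origin (TCP) lies on the centre line of the jaws, within the pads' length; the fingertips stand 25 mm ahead of it and the grasp point (between the pads) lies 6 mm ahead of it; z points along the fingers, y is the line along which they close (so a half turn about z gives the same grasp; the last joint's range is limited). The gripper opens to 85 mm and grips with 20 to 120 N. Pads are 22 mm wide; open, the fingers measure 114 mm over their backs; the gripper's body (76 mm by 85 mm) begins 54 mm behind the grasp point. The pads swing forward as they close: fully open they stand 13 mm farther back than shut.
Start: joints at [-1.371, 0.207, 1.542, -0, 1.393, -0.15], TCP at [0.197, -0.54, 0.22] pointing down, gripper open.
Joint ranges: [-2.73, 2.73], [-0.86, 2.22], [0.23, 2.46], [-1.11, 4.25], [0.08, 2.63], [-2.82, 2.82]. Speed limits (rad/s): [2.79, 2.79, 3.14, 3.14, 3.14, 3.14].

### API

Orientations are given as a unit quaternion [x, y, z, w].
In Python, from station import manip, read_camera, get_calibration, ticket gives the robot as it stands.
- The arm moves only by the tool drive_tool, never from a script. Its argument "series" is a list of rows, each a list of 3 entries, a list of its own where there are three numbers: the shift along the world's x, y, z scaled (see below), then the turn, a rotation vector about the world's x, y, z scaled (see below), then the opening, from 0 (shut) to 1 (fully open). A call has 1 to 8 rows; each row is the pose to reach, as a shift and turn from the pose commanded when the call began; what a row does not reach only later rows make up. The controller multiplies each number of a shift by 20 cm and each number of a turn by 2 rad. A row lasts 1/8 s, in which the tool goes at most 62.5 mm and 10.7 degrees, less where a joint would pass 70% of its speed; a pose out of reach is approached as far as the arm can. A call with a number of a shift or a turn outside -1 to 1 is refused whole. A call with a gripper value outside its range is refused whole. The fingers move at their own pace and stop on an object; "force" is the grip in N (left out, the last holds). Time passes only in rows, so rows that repeat a pose let the fingers close. It gives the time, the measured TCP pose, the force, the opening and the grip force at its end, in the units of the state.
- manip.sense(): the state, without advancing time (a new reading comes with each control period).
- read_camera(name): name is "side" or "top"; returns (picture, depth): 384x512x3 uint8, red, green, blue; 384x512 float32, m along the optical axis (not along the pixel's ray), 0 where there is no reading.
- get_calibration(name): a dict with "fx", "fy", "cx", "cy" (pixels), "R" (3x3) and "t" (3): a world point X has camera coordinates R X + t. Camera axes: x right, y down, z forward; pixel columns grow to the right and rows downward; lengths in m; the calibration is good to about 2 mm. A picture is of the moment at which its call begins. get_calibration takes no time and is no camera call.
- ticket.job_done(): hands the job in; it is judged then, once.
The state is a dict: "t": time; "joint_positions": joint angles; "qvel": joint speeds; "joint_torque": joint torques, N m; "tcp_pos": TCP position; "tool_rot": TCP orientation; "wrist_force": force on the tool from outside, world axes, zero at the start; "torque": the same for the moment, N m; "gripper_width": finger opening in m; "grip_force": force on a finger pad.
Only numpy, scipy, OpenCV 4.12 (cv2) and the standard library are available. Lean on these libraries where they do the work, as an engineer would, in place of code of your own. Each camera call takes 0.05 s, during which the arm holds its last target. There are 200 camera calls.

## Working session

There is one attempt and no reset: what is moved stays moved. The work goes in short steps, Python scripts to look and compute and a tool call to move; the robot and the scene stay as the last step left them, time stands still between calls to the robot, and variables do not carry over. Pictures are saved under pics/ and viewed, at most 10 in all, crops included, and the job is handed in when it is done.

Besides the shell and the picture viewer there is one more tool, called after ">>>" by a JSON object that holds its "api" and its "payload", one argument or row to a line. drive_tool: Moves the arm, as the interface text tells. Its arguments: {"type":"object","properties":{"series":{"type":"array","items":{"type":"array"}},"force":{"type":"number"}},"required":["series"]}

```bash
mkdir -p pics; cat > h.py <<'E'
import numpy as np, cv2
from station import manip, read_camera, get_calibration, ticket
def shot(n,f=None):
    p,d=read_camera(n)
    if f: cv2.imwrite(f'pics/{f}.png',p[:,:,::-1]); np.savez(f'pics/{f}.npz',p=p,d=d)
    return p,d
def cloud(n,d):
    c=get_calibration(n); v,u=np.mgrid[:d.shape[0],:d.shape[1]]
    X=np.stack([(u-c['cx'])/c['fx']*d,(v-c['cy'])/c['fy']*d,d],-1)
    W=(X-c['t'])@np.array(c['R']); W[d==0]=np.nan
    return W
def proj(n,P):
    c=get_calibration(n); X=np.array(c['R'])@P+c['t']; return c['fx']*X[0]/X[2]+c['cx'],c['fy']*X[1]/X[2]+c['cy']
E
python3 - <<'E'
from h import *
for n in('top','side'):
    p,d=shot(n,n+'0'); c=get_calibration(n); print(n,c['fx'],-np.array(c['R']).T@c['t'])
s=manip.sense(); print(s['t'],s['tcp_pos'],s['tool_rot'],s['gripper_width'])
E
```

```text
top 496.34365806147025 [ 0.29714154 -0.03226688  1.14997923]
side 453.53507607675175 [ 0.4754766  -0.84999895  0.54842547]
0.1 [ 0.19690778 -0.53948395  0.21912038] [ 9.84744920e-01  1.74000975e-01 -2.54653714e-05 -1.05016985e-03] 0.0854967609728935
```

View pics/top0.png

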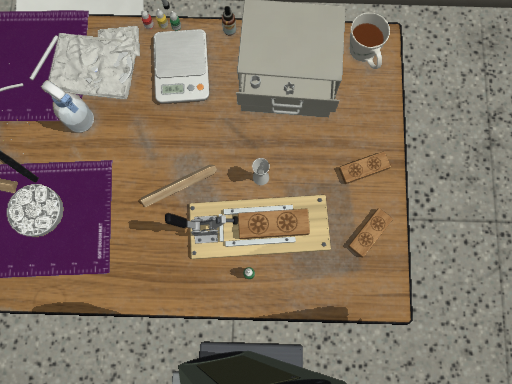

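View pics/side0.png

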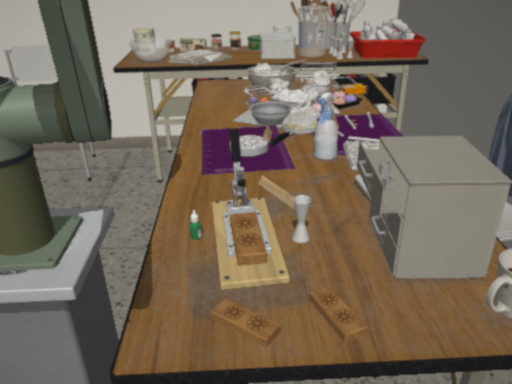

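Top view: the fixture is at about (260,226) with its clamp to the left, so fixture +y is roughly world +y. Mould candidates are the one between the rails at (273,223), a loose one at (365,167) and another at (370,232). I choose (273,223): it is the largest and lies between the rails. Next I measure it and check in a close crop.

```bash
python3 - <<'E'
from h import *
z=np.load('pics/top0.npz'); p,d=z['p'],z['d']; W=cloud('top',d)
c=get_calibration('top'); C=-np.array(c['R']).T@c['t']
def ray(u,v,h):
    r=np.array(c['R']).T@np.array([(u-c['cx'])/c['fx'],(v-c['cy'])/c['fy'],1]); return C+r*(h-C[2])/r[2]
hsv=cv2.cvtColor(p,cv2.COLOR_RGB2HSV)
print('board',hsv[203,315],'mould',hsv[230,273],'table',hsv[280,300],'depth z',W[230,273,2],W[205,315,2],W[280,300,2])
roi=np.zeros(d.shape,bool); roi[180:270,180:340]=1
def rect(m,h):
    v,u=np.nonzero(m); P=np.array([ray(a,b,h)[:2] for a,b in zip(u,v)]).astype(np.float32)
    r=cv2.minAreaRect(P); return r
hh=W[...,2]
m=((hh>0.008)&roi).astype(np.uint8)
n,l,st,ce=cv2.connectedComponentsWithStats(m); k=1+np.argmax(st[1:,4]);
b=(l==k)&(hh<0.022); print('board',rect(b,0.016))
mm=((hh>0.036)&(hh<0.05)&roi); mm[:,:240]=0
print('mould',rect(cv2.morphologyEx(mm.astype(np.uint8),cv2.MORPH_OPEN,np.ones((3,3))),0.042), st[k])
for (u,v) in((365,167),(370,232)): print(W[v,u])
# tall stuff
t=(hh>0.09)&roi|((hh>0.09)&(np.mgrid[:384,:512][1]<200)&(np.mgrid[:384,:512][1]>150)&(np.mgrid[:384,:512][0]>205)&(np.mgrid[:384,:512][0]<240))
v,u=np.nonzero(t)
for a,bb in list(zip(u,v))[::12]: print(a,bb,W[bb,a].round(3))
for nm,(u0,u1,v0,v1) in dict(jig=(245,275,150,190),drop=(238,260,262,284)).items():
    q=W[v0:v1,u0:u1].reshape(-1,3); q=q[q[:,2]>0.03]; print(nm,q.mean(0),q.min(0),q.max(0))
im=p[140:290,130:400,::-1]; cv2.imwrite('pics/c1.png',cv2.resize(im,None,fx=2.9,fy=2.9,interpolation=cv2.INTER_CUBIC))
E
```

```text
board [ 21  89 207] mould [ 15 130 153] table [ 15 100 150] depth z 0.04643180285061408 0.020066045712488198 0.002750856799592398
board ((0.4785805344581604, -0.020150676369667053), (0.1329137682914734, 0.3193419575691223), 5.302770137786865)
mould ((0.4813031852245331, -0.054244183003902435), (0.05856723710894585, 0.1568702608346939), 5.271755695343018) [ 180  195  151   64 7787]
[ 0.62588689 -0.26739124  0.01613079]
[ 0.47022543 -0.27560351  0.01899325]
166 213 [0.47  0.162 0.189]
172 214 [0.469 0.15  0.186]
174 215 [0.469 0.148 0.176]
168 216 [0.464 0.156 0.193]
180 216 [0.472 0.141 0.149]
165 217 [0.462 0.163 0.191]
177 217 [0.467 0.143 0.168]
221 217 [0.474 0.057 0.142]
167 218 [0.46  0.158 0.194]
179 218 [0.466 0.14  0.161]
220 218 [0.473 0.06  0.132]
232 218 [0.476 0.036 0.121]
171 219 [0.458 0.15  0.192]
183 219 [0.468 0.135 0.141]
223 219 [0.47  0.053 0.143]
235 219 [0.474 0.029 0.124]
174 220 [0.459 0.147 0.177]
186 220 [0.468 0.131 0.129]
224 220 [0.468 0.051 0.138]
236 220 [0.471 0.027 0.124]
175 221 [0.458 0.146 0.174]
187 221 [0.468 0.131 0.117]
222 221 [0.466 0.055 0.141]
234 221 [0.47  0.031 0.121]
174 222 [0.455 0.147 0.174]
186 222 [0.463 0.131 0.13 ]
219 222 [0.465 0.062 0.133]
167 223 [0.451 0.159 0.184]
179 223 [0.456 0.14  0.157]
191 223 [0.466 0.124 0.101]
224 223 [0.463 0.051 0.13 ]
177 224 [0.454 0.144 0.159]
189 224 [0.463 0.128 0.104]
221 224 [0.463 0.058 0.122]
181 225 [0.454 0.137 0.149]
215 225 [0.464 0.073 0.096]
184 226 [0.454 0.134 0.133]
217 226 [0.462 0.069 0.097]
214 227 [0.46  0.076 0.092]
jig [ 0.60335038 -0.02033668  0.07138226] [ 0.5790342  -0.03918362  0.03045609] [ 0.61786038 -0.00161473  0.10020713]
drop [ 0.36906369 -0.00134516  0.04786241] [ 0.35919641 -0.01251478  0.03107616] [0.38141559 0.01004416 0.07103576]
```

View pics/c1.png

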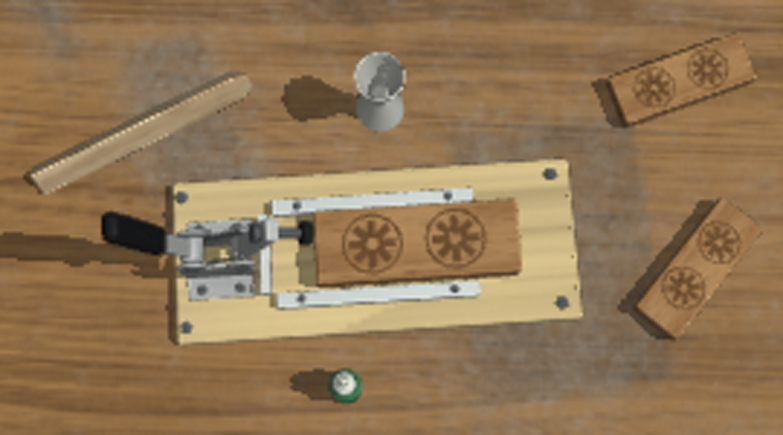

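The crop confirms the choice: the mould between the rails at crop (415,240) is the largest, and the loose ones at (680,80) and (697,268) are shorter.

- **Fixture:** origin ≈ (0.478, −0.015), yaw +5.3°.
- **Mould:** fixture y ≈ −39 mm, so it needs about 37 mm of push.

The tool approaches with fingers shut.

>>> {"api": "drive_tool", "payload": {
  "series": [
    [[0.8,0.95,0],[0,0,0.657],0],
    [[0.8,0.95,0],[0,0,0.657],0],
    [[0.8,0.95,0],[0,0,0.657],0],
    [[0.8,0.95,0],[0,0,0.657],0],
    [[0.8,0.95,0],[0,0,0.657],0],
    [[0.8,0.95,0],[0,0,0.657],0],
    [[0.8,0.95,0],[0,0,0.657],0],
    [[0.8,0.95,0],[0,0,0.657],0]
  ],
  "force": 40
}}

```text
t: 1.1
tcp_pos: [0.3569, -0.3498, 0.2197]
tool_rot: [0.674, 0.739, 0.0, -0.001]
wrist_force: [0.6, -0.6, -0.7]
gripper_width: -0.0001
grip_force: 0.0
```

>>> {"api": "drive_tool", "payload": {
  "series": [
    [[0.675,0.9,0],[0,0,0],0],
    [[0.675,0.9,0],[0,0,0],0],
    [[0.675,0.9,0],[0,0,0],0],
    [[0.675,0.9,0],[0,0,0],0],
    [[0.675,0.9,-0.3],[0,0,0],0],
    [[0.675,0.9,-0.55],[0,0,0],0],
    [[0.675,0.9,-0.75],[0,0,0],0],
    [[0.675,0.9,-0.83],[0,0,0],0]
  ]
}}

```text
t: 2.1
tcp_pos: [0.4898, -0.169, 0.0513]
tool_rot: [0.674, 0.738, -0.001, -0.003]
wrist_force: [0.7, -0.3, 0.2]
gripper_width: -0.0001
grip_force: 0.0
```

```bash
python3 - <<'E'
from h import *
p,d=shot('side','s1'); t,_=shot('top','t1')
a=cv2.resize(p[170:300,170:330,::-1],(480,390)); b=cv2.resize(t[180:280,150:350,::-1],(780,390))
b=b[:, -320:] if 0 else cv2.resize(b,(320,160)); o=np.zeros((390,800,3),np.uint8); o[:,:480]=a; o[:160,480:]=b
cv2.imwrite('pics/c2.png',o); print(manip.sense()['tcp_pos'])
E
```

```text
[ 0.49068296 -0.16958659  0.05256258]
```

View pics/c2.png

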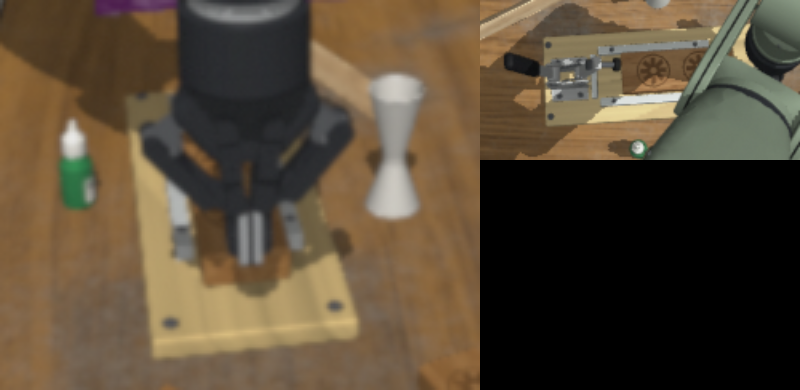

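The side crop shows the finger tips at crop (250,262), just above the visible mould end at (245,275). That is unexpected for a tip in front of the mould, so I check depth against the expected projection.

```bash
python3 - <<'E'
from h import *
z=np.load('pics/s1.npz'); W=cloud('side',z['d']); t=manip.sense()['tcp_pos']
print('tip px',proj('side',t-[0,0,.025]))
for v in range(238,296,3): print(v,W[v,253].round(3),W[v,240].round(3),z['p'][v,253])
z=np.load('pics/side0.npz'); W=cloud('side',z['d'])
for v in range(238,296,3): print(v,W[v,250].round(3))
E
```

```text
tip px (np.float64(254.4121356323423), np.float64(271.1383678122079))
238 [ 0.49  -0.169  0.101] [ 0.467 -0.184  0.112] [39 39 41]
241 [ 0.489 -0.179  0.101] [ 0.465 -0.089  0.042] [78 78 79]
244 [ 0.489 -0.182  0.097] [ 0.465 -0.103  0.045] [86 87 88]
247 [ 0.489 -0.181  0.089] [ 0.465 -0.112  0.044] [86 87 87]
250 [ 0.489 -0.181  0.083] [ 0.465 -0.122  0.044] [87 88 89]
253 [ 0.489 -0.183  0.078] [ 0.465 -0.131  0.043] [88 88 90]
256 [ 0.489 -0.179  0.069] [ 0.465 -0.134  0.038] [87 88 89]
259 [ 0.489 -0.133  0.029] [ 0.464 -0.137  0.033] [101  76  49]
262 [ 0.489 -0.136  0.024] [ 0.464 -0.135  0.025] [109  80  50]
265 [ 0.489 -0.136  0.017] [ 0.464 -0.136  0.018] [103  89  62]
268 [ 0.489 -0.146  0.017] [ 0.464 -0.144  0.017] [127 110  76]
271 [ 0.488 -0.151  0.014] [ 0.464 -0.154  0.017] [183 159 108]
274 [ 0.488 -0.164  0.017] [ 0.464 -0.162  0.017] [185 160 109]
277 [ 0.488 -0.173  0.017] [ 0.463 -0.17   0.016] [184 160 109]
280 [ 0.487 -0.181  0.016] [ 0.463 -0.18   0.017] [211 182 124]
283 [ 0.487 -0.179  0.008] [ 0.463 -0.183  0.012] [177 154 104]
286 [ 0.487 -0.18   0.002] [ 0.463 -0.183  0.005] [127 110  78]
289 [ 0.487 -0.188  0.001] [ 0.463 -0.189  0.003] [108  89  69]
292 [ 0.486 -0.196  0.   ] [ 0.463 -0.196  0.002] [116  98  80]
295 [ 0.486 -0.205  0.001] [ 0.463 -0.203  0.001] [114  94  75]
238 [ 0.485 -0.084  0.045]
241 [ 0.485 -0.093  0.044]
244 [ 0.485 -0.103  0.044]
247 [ 0.485 -0.115  0.045]
250 [ 0.484 -0.122  0.042]
253 [ 0.484 -0.133  0.043]
256 [ 0.484 -0.135  0.037]
259 [ 0.484 -0.137  0.032]
262 [ 0.483 -0.136  0.024]
265 [ 0.483 -0.137  0.018]
268 [ 0.483 -0.145  0.017]
271 [ 0.483 -0.155  0.017]
274 [ 0.482 -0.165  0.018]
277 [ 0.482 -0.172  0.017]
280 [ 0.482 -0.182  0.017]
283 [ 0.482 -0.181  0.009]
286 [ 0.481 -0.183  0.004]
289 [ 0.481 -0.186 -0.   ]
292 [ 0.481 -0.195  0.   ]
295 [ 0.481 -0.203 -0.   ]
```

>>> {"api": "drive_tool", "payload": {
  "series": [
    [[0,0,-0.04],[0,0,0],0],
    [[0,0,-0.04],[0,0,0],0],
    [[0,0,-0.04],[0,0,0],0],
    [[0,0,-0.04],[0,0,0],0]
  ]
}}

```text
t: 2.7
tcp_pos: [0.4926, -0.1705, 0.047]
tool_rot: [0.674, 0.739, 0.0, 0.001]
wrist_force: [-0.2, -0.4, 0.1]
gripper_width: 0.0001
grip_force: 0.0
```

```bash
python3 - <<'E'
from h import *
p,d=shot('side','s2'); W=cloud('side',d); s=manip.sense(); print(s['tcp_pos'],s['wrist_force'])
for v in range(250,274,2): print(v,W[v,252].round(3),W[v,254].round(3),p[v,253])
cv2.imwrite('pics/c3.png',cv2.resize(p[190:290,195:315,::-1],None,fx=6,fy=6,interpolation=cv2.INTER_CUBIC))
E
```

```text
[ 0.49242139 -0.17037676  0.0467665 ] [-0.23245887 -0.39357973 -0.02392592]
250 [ 0.487 -0.183  0.085] [ 0.491 -0.182  0.084] [132 134 134]
252 [ 0.487 -0.183  0.08 ] [ 0.491 -0.184  0.081] [132 134 134]
254 [ 0.487 -0.182  0.076] [ 0.49  -0.185  0.077] [136 137 138]
256 [ 0.487 -0.183  0.072] [ 0.49  -0.181  0.07 ] [138 139 140]
258 [ 0.487 -0.182  0.067] [ 0.49  -0.183  0.067] [137 139 139]
260 [ 0.487 -0.182  0.063] [ 0.49  -0.181  0.062] [119 116 113]
262 [ 0.487 -0.134  0.022] [ 0.491 -0.132  0.021] [108  81  53]
264 [ 0.487 -0.133  0.017] [ 0.491 -0.133  0.017] [102  84  57]
266 [ 0.487 -0.139  0.017] [ 0.491 -0.139  0.016] [106  92  64]
268 [ 0.487 -0.145  0.016] [ 0.491 -0.148  0.018] [121 105  72]
270 [ 0.487 -0.15   0.015] [ 0.49  -0.153  0.018] [167 145  99]
272 [ 0.486 -0.157  0.016] [ 0.49  -0.157  0.016] [184 159 108]
```

View pics/c3.png

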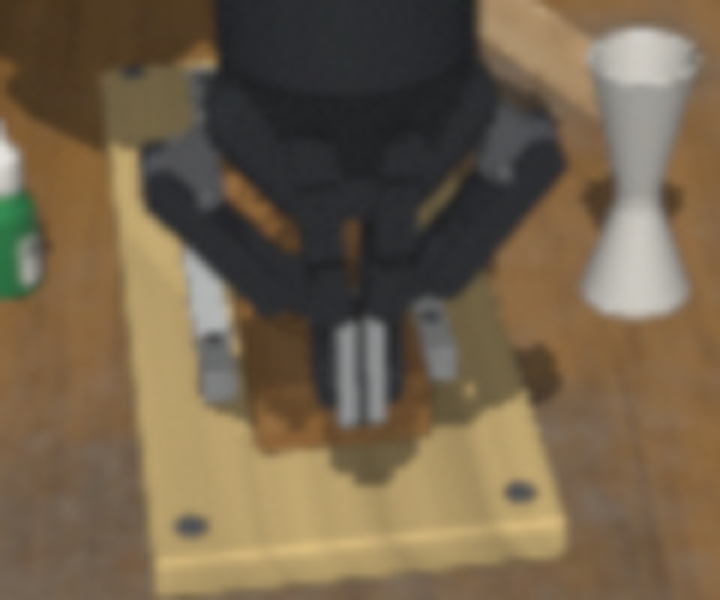

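The crop shows the finger tips ending at about crop (360,420), with the board and the mould end visible beneath them. By depth the tips are at z ≈ 0.061, about 39 mm higher than TCP − 25 mm would give. I lower in small steps and watch the force.

>>> {"api": "drive_tool", "payload": {
  "series": [
    [[0,0,-0.02],[0,0,0],0],
    [[0,0,-0.03],[0,0,0],0],
    [[0,0,-0.04],[0,0,0],0],
    [[0,0,-0.04],[0,0,0],0]
  ]
}}

```text
t: 3.25
tcp_pos: [0.4918, -0.1701, 0.0378]
tool_rot: [0.673, 0.739, -0.0, -0.0]
wrist_force: [0.4, -0.1, -0.4]
gripper_width: -0.0001
grip_force: 0.0
```

There is no force where the stated tip length would already be inside the board, so the camera is right.

>>> {"api": "drive_tool", "payload": {
  "series": [
    [[0,0,-0.03],[0,0,0],0],
    [[0,0,-0.06],[0,0,0],0],
    [[0,0,-0.085],[0,0,0],0],
    [[0,0,-0.085],[0,0,0],0]
  ]
}}

```text
t: 3.75
tcp_pos: [0.4915, -0.1699, 0.0205]
tool_rot: [0.673, 0.739, -0.0, -0.001]
wrist_force: [-0.6, -0.1, 1.0]
gripper_width: 0.0001
grip_force: 0.0
```

```bash
python3 - <<'E'
from h import *
p,d=shot('side','s3'); W=cloud('side',d); s=manip.sense(); print(s['tcp_pos'],s['wrist_force'])
for v in range(256,284,2): print(v,W[v,252].round(3),W[v,254].round(3),p[v,253])
E
```

```text
[ 0.49179014 -0.17005478  0.02079108] [-0.93274739  0.40936552  0.08802466]
256 [ 0.487 -0.181  0.07 ] [ 0.49  -0.181  0.07 ] [106 108 108]
258 [ 0.487 -0.181  0.066] [ 0.49  -0.182  0.066] [126 127 128]
260 [ 0.487 -0.183  0.063] [ 0.49  -0.18   0.061] [127 128 129]
262 [ 0.486 -0.181  0.057] [ 0.49  -0.182  0.057] [128 130 131]
264 [ 0.486 -0.182  0.053] [ 0.49  -0.182  0.053] [128 129 130]
266 [ 0.486 -0.18   0.048] [ 0.49  -0.183  0.05 ] [131 132 133]
268 [ 0.486 -0.181  0.043] [ 0.49  -0.182  0.044] [131 133 133]
270 [ 0.486 -0.182  0.04 ] [ 0.49  -0.181  0.039] [132 133 133]
272 [ 0.486 -0.181  0.035] [ 0.49  -0.181  0.034] [109 104  95]
274 [ 0.486 -0.164  0.017] [ 0.49  -0.165  0.018] [109  96  67]
276 [ 0.486 -0.17   0.016] [ 0.49  -0.171  0.017] [169 146 100]
278 [ 0.486 -0.175  0.016] [ 0.489 -0.175  0.016] [186 161 110]
280 [ 0.486 -0.179  0.014] [ 0.489 -0.182  0.016] [209 181 123]
282 [ 0.485 -0.182  0.012] [ 0.489 -0.183  0.013] [184 159 109]
```

>>> {"api": "drive_tool", "payload": {
  "series": [
    [[0,0,-0.03],[0,0,0],0],
    [[0,0.03,-0.03],[0,0,0],0],
    [[-0.007,0.08,-0.03],[0,0,0],0],
    [[-0.012,0.13,-0.03],[0,0,0],0],
    [[-0.016,0.17,-0.03],[0,0,0],0],
    [[-0.02,0.21,-0.03],[0,0,0],0],
    [[-0.023,0.25,-0.03],[0,0,0],0],
    [[-0.026,0.28,-0.03],[0,0,0],0]
  ]
}}

```text
t: 4.8
tcp_pos: [0.4869, -0.1137, 0.0153]
tool_rot: [0.673, 0.739, 0.0, 0.0]
wrist_force: [0.5, -0.9, 0.3]
gripper_width: -0.0002
grip_force: 0.4
```

>>> {"api": "drive_tool", "payload": {
  "series": [
    [[-0.001,0.01,0],[0,0,0],0],
    [[-0.001,0.015,0],[0,0,0],0],
    [[-0.002,0.02,0],[0,0,0],0],
    [[-0.002,0.02,0],[0,0,0],0]
  ]
}}

```text
t: 5.3
tcp_pos: [0.4866, -0.1103, 0.0152]
tool_rot: [0.674, 0.739, 0.0, 0.0]
wrist_force: [-0.1, 0.5, 0.2]
gripper_width: -0.0002
grip_force: 0.3
```

>>> {"api": "drive_tool", "payload": {
  "series": [
    [[-0.001,0.007,0],[0,0,0],0],
    [[-0.001,0.012,0],[0,0,0],0],
    [[-0.001,0.012,0],[0,0,0],0]
  ]
}}

```text
t: 5.68
tcp_pos: [0.4867, -0.1089, 0.0154]
tool_rot: [0.673, 0.739, -0.0, 0.001]
wrist_force: [-0.3, -4.2, 0.3]
gripper_width: -0.0003
grip_force: 2.6
```

>>> {"api": "drive_tool", "payload": {
  "series": [
    [[-0.001,0.007,0],[0,0,0],0],
    [[-0.001,0.012,0],[0,0,0],0],
    [[-0.001,0.012,0],[0,0,0],0]
  ]
}}

```text
t: 6.05
tcp_pos: [0.4873, -0.1089, 0.0161]
tool_rot: [0.673, 0.74, -0.001, 0.003]
wrist_force: [0.5, -12.3, 0.2]
gripper_width: 0.0
grip_force: 5.8
```

The wrist force rises to 12 N with no further motion, so the mould is home. Back off and raise.

>>> {"api": "drive_tool", "payload": {
  "series": [
    [[0.01,-0.15,0],[0,0,0],0],
    [[0.01,-0.15,0.2],[0,0,0],0],
    [[0.01,-0.15,0.5],[0,0,0],0],
    [[0.01,-0.15,0.8],[0,0,0],0],
    [[0.01,-0.15,1.0],[0,0,0],0],
    [[0.01,-0.15,1.0],[0,0,0],0]
  ]
}}

```text
t: 6.8
tcp_pos: [0.4905, -0.1359, 0.2196]
tool_rot: [0.673, 0.739, 0.002, 0.004]
wrist_force: [-0.1, -0.4, -0.2]
gripper_width: 0.0
grip_force: 0.0
```

```bash
python3 - <<'E'
from h import *
p,d=shot('side','s4'); W=cloud('side',d); s=manip.sense(); print(s['tcp_pos'],s['wrist_force'])
O=np.array([.4781,-.0152,0]);
def fx(P,a=np.radians(5.3)):
    q=P-O; return np.stack([q[...,0]*np.cos(a)+q[...,1]*np.sin(a),-q[...,0]*np.sin(a)+q[...,1]*np.cos(a),q[...,2]],-1)
F=fx(W); F[:180]=np.nan
m=(F[...,2]>.022)&(F[...,2]<.036)&(abs(F[...,0])<.026)&(F[...,1]<-.03)
print('end face now',np.median(F[m],0),m.sum())
z=np.load('pics/side0.npz'); F=fx(cloud('side',z['d'])); F[:180]=np.nan
m=(F[...,2]>.022)&(F[...,2]<.036)&(abs(F[...,0])<.026)&(F[...,1]<-.03)
print('end face start',np.median(F[m],0),m.sum())
# lever in side0
F=fx(cloud('side',z['d'])); m=(F[...,2]>.1)&(abs(F[...,0])<.04)&(F[...,1]>.12)&(F[...,1]<.2)
L=F[m]; print(len(L))
for h in np.arange(.1,.2,.015):
    q=L[abs(L[:,2]-h)<.007]; print(h.round(3), len(q), q.mean(0).round(3) if len(q) else '',q[:,0].min().round(3) if len(q) else '',q[:,0].max().round(3) if len(q) else '')
E
```

```text
[ 0.4888282  -0.13521706  0.21670821] [ 0.07495933  0.49508817 -1.49847736]
end face now [-0.00104765 -0.08376967  0.02847068] 155
end face start [ 0.00025016 -0.11932264  0.02924414] 156
349
0.1 6 [-0.008  0.14   0.104] -0.01 -0.007
0.115 36 [-0.003  0.144  0.115] -0.009 0.006
0.13 56 [-0.003  0.146  0.13 ] -0.013 0.007
0.145 57 [-0.003  0.152  0.145] -0.014 0.008
0.16 59 [-0.004  0.156  0.16 ] -0.013 0.007
0.175 61 [-0.003  0.161  0.175] -0.014 0.008
0.19 50 [-0.003  0.167  0.189] -0.013 0.008
```

The mould end face is at fixture y −84 mm, i.e. home, and the lever matches its model with its front face at y 0.156 at z 0.16. I go over the clamp to the near side of the lever.

>>> {"api": "drive_tool", "payload": {
  "series": [
    [[-0.06,0.25,0.05],[0,0,0],0],
    [[-0.08,0.5,0.05],[0,0,0],0],
    [[-0.09,0.75,0.05],[0,0,0],0],
    [[-0.1,0.95,0.05],[0,0,0],0],
    [[-0.1,0.95,0.05],[0,0,0],0],
    [[-0.1,0.95,0.05],[0,0,0],0]
  ]
}}

```text
t: 7.6
tcp_pos: [0.4669, 0.0545, 0.2235]
tool_rot: [0.673, 0.739, -0.001, -0.001]
wrist_force: [-0.6, -0.3, 0.3]
gripper_width: -0.0
grip_force: 0.0
```

```bash
cat > g.py <<'E'
from h import *
O=np.array([.4781,-.0152,0]); a=np.radians(5.3); c,s=np.cos(a),np.sin(a)
def w(x,y,z): return O+[x*c-y*s,x*s+y*c,z]
def tcp(phi,r=.105,x=-.002,gap=0.):
    y=.134+r*np.cos(phi)-(.007+gap)*np.sin(phi)-.0115; z=.069+r*np.sin(phi)+(.007+gap)*np.cos(phi)
    return w(x,y,z-.0125)
E
python3 - <<'E'
from g import *
st=manip.sense(); t=np.array(st['tcp_pos']); print(t,st['tool_rot'],st['joint_positions'])
print('pre',((w(-.002,.122,.160-.0125)-t)/.2).round(3))
A=tcp(1.25)
print(A)
for f in (1.25,1.15,1.05,.95,.85,.75,.65,.55,.45,.35,.25,.15,.08): print(f,((tcp(f)-A)/.2).round(3))
E
```

```text
[0.46691782 0.05452233 0.22346028] [ 0.67328749  0.73937863 -0.00122932 -0.00130039] [-6.79490520e-02 -2.07064794e-02  1.78210303e+00 -3.15089977e-04
  1.38376164e+00 -1.61391110e-01]
pre [-0.01   0.258 -0.38 ]
[0.46234848 0.13294434 0.15835064]
1.25 [0. 0. 0.]
1.15 [-0.005  0.05  -0.016]
1.05 [-0.009  0.098 -0.036]
0.95 [-0.013  0.144 -0.062]
0.85 [-0.017  0.187 -0.092]
0.75 [-0.021  0.227 -0.126]
0.65 [-0.024  0.263 -0.164]
0.55 [-0.027  0.296 -0.205]
0.45 [-0.03   0.324 -0.249]
0.35 [-0.032  0.347 -0.296]
0.25 [-0.034  0.366 -0.345]
0.15 [-0.035  0.38  -0.396]
0.08 [-0.036  0.387 -0.432]
```

>>> {"api": "drive_tool", "payload": {
  "series": [
    [[-0.015,0.15,0],[0,0,0],0],
    [[-0.015,0.25,0],[0,0,0],0],
    [[-0.015,0.25,-0.15],[0,0,0],0],
    [[-0.015,0.25,-0.325],[0,0,0],0],
    [[-0.015,0.25,-0.325],[0,0,0],0],
    [[-0.015,0.25,-0.325],[0,0,0],0]
  ]
}}

```text
t: 8.35
tcp_pos: [0.4658, 0.1038, 0.1609]
tool_rot: [0.674, 0.739, 0.0, 0.0]
wrist_force: [0.2, 0.0, 0.4]
gripper_width: -0.0002
grip_force: 0.0
```

```bash
python3 - <<'E'
from g import *
p,d=shot('side','s5'); t,_=shot('top','t5')
o=np.zeros((480,800,3),np.uint8); o[:,:400]=cv2.resize(p[120:264,180:300,::-1],(400,480)); o[:300,400:]=cv2.resize(t[180:285,130:270,::-1],(400,300))
cv2.imwrite('pics/c5.png',o)
st=manip.sense(); t=np.array(st['tcp_pos']); print(t,((tcp(1.25)-t)/.2).round(3),st['wrist_force'])
E
```

```text
[0.46650877 0.1041952  0.16184797] [-0.021  0.144 -0.017] [-0.15163351 -0.92881711 -0.44871045]
```

View pics/c5.png

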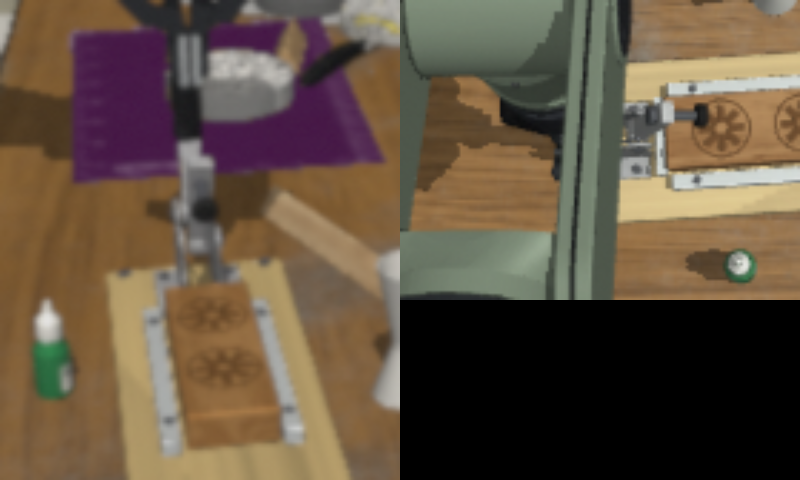

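The side crop shows the mould against the stop and the shut fingers at (190,60), centred in front of the lever grip at (187,115). Push the lever along its arc.

>>> {"api": "drive_tool", "payload": {
  "series": [
    [[-0.018,0.1,-0.01],[0,0,0],0],
    [[-0.018,0.144,-0.014],[0,0,0],0],
    [[-0.023,0.194,-0.03],[0,0,0],0],
    [[-0.027,0.242,-0.05],[0,0,0],0],
    [[-0.031,0.288,-0.076],[0,0,0],0],
    [[-0.035,0.331,-0.106],[0,0,0],0],
    [[-0.039,0.371,-0.14],[0,0,0],0],
    [[-0.042,0.407,-0.178],[0,0,0],0]
  ]
}}

```text
t: 9.45
tcp_pos: [0.4573, 0.1868, 0.1245]
tool_rot: [0.673, 0.739, 0.001, 0.0]
wrist_force: [1.8, -0.4, 5.2]
gripper_width: 0.0001
grip_force: 2.1
```

```bash
python3 - <<'E'
from g import *
st=manip.sense(); t=np.array(st['tcp_pos']); print(t,st['wrist_force'])
for f in (.65,.55,.45,.35,.25,.15,.08,.03): print(f,((tcp(f)-t)/.2).round(3))
p,d=shot('side','s6'); 
cv2.imwrite('pics/c6.png',cv2.resize(p[120:264,180:300,::-1],(400,480)))
E
```

```text
[0.45727969 0.18678178 0.12448416] [ 1.80707261 -0.36426752  5.20554686]
0.65 [ 0.001 -0.006  0.006]
0.55 [-0.002  0.026 -0.036]
0.45 [-0.005  0.055 -0.08 ]
0.35 [-0.007  0.078 -0.127]
0.25 [-0.009  0.097 -0.176]
0.15 [-0.01   0.111 -0.227]
0.08 [-0.011  0.117 -0.263]
0.03 [-0.011  0.121 -0.289]
```

View pics/c6.png

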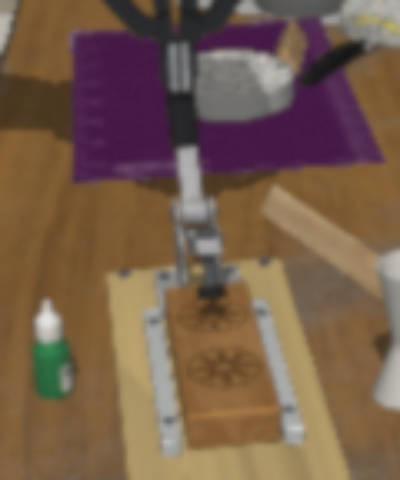

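The fingers at (180,70) are bearing on the grip, the lever is going over, and the pad is coming down at (212,285) with 5 N on the wrist. I continue past the dead point.

>>> {"api": "drive_tool", "payload": {
  "series": [
    [[-0.002,0.026,-0.036],[0,0,0],0],
    [[-0.005,0.055,-0.08],[0,0,0],0],
    [[-0.007,0.078,-0.127],[0,0,0],0],
    [[-0.009,0.097,-0.176],[0,0,0],0],
    [[-0.01,0.111,-0.227],[0,0,0],0],
    [[-0.011,0.117,-0.263],[0,0,0],0],
    [[-0.011,0.12,-0.28],[0,0,0],0],
    [[-0.011,0.12,-0.28],[0,0,0],0]
  ]
}}

```text
t: 10.5
tcp_pos: [0.4539, 0.2097, 0.0679]
tool_rot: [0.674, 0.739, -0.001, -0.0]
wrist_force: [-0.2, -0.0, 0.2]
gripper_width: 0.0001
grip_force: 0.0
```

The force has dropped to zero, so the lever has snapped over. Lift clear and check.

>>> {"api": "drive_tool", "payload": {
  "series": [
    [[0,0,0.2],[0,0,0],0],
    [[0,0,0.5],[0,0,0],0],
    [[0,0,0.75],[0,0,0],0],
    [[0,0,0.9],[0,0,0],0],
    [[0,0,0.9],[0,0,0],0],
    [[0,0,0.9],[0,0,0],0]
  ]
}}

```text
t: 11.25
tcp_pos: [0.4538, 0.2097, 0.2476]
tool_rot: [0.674, 0.739, -0.001, -0.0]
wrist_force: [-0.1, -0.5, -1.0]
gripper_width: 0.0004
grip_force: 0.0
```

```bash
python3 - <<'E'
from g import *
p,d=shot('side','s7'); W=cloud('side',d); q=W-O
F=np.stack([q[...,0]*c+q[...,1]*s,-q[...,0]*s+q[...,1]*c,q[...,2]],-1)
m=(abs(F[...,0])<.012)&(F[...,1]>.19)&(F[...,1]<.27)&(F[...,2]<.12)&(F[...,2]>.03); print('grip',F[m].mean(0),F[m].min(0),F[m].max(0),m.sum())
F[:180]=np.nan; m=(F[...,2]>.022)&(F[...,2]<.036)&(abs(F[...,0])<.026)&(F[...,1]<-.03); print('end',np.median(F[m],0))
cv2.imwrite('pics/c7.png',cv2.resize(p[120:264,180:300,::-1],(400,480))); print(manip.sense()['tcp_pos'],manip.sense()['wrist_force'])
E
```

```text
grip [-0.0025139   0.22300349  0.07630216] [-0.01187591  0.19065071  0.07204845] [0.00778693 0.25716524 0.07901411] 84
end [-0.00098833 -0.08338418  0.02887648]
[0.4533644  0.20962387 0.24684535] [-0.29274076 -0.40091509 -0.49750189]
```

View pics/c7.png

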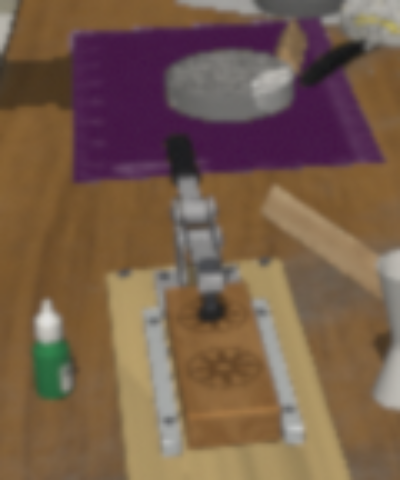

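The lever lies level at (182,160), with its top face at z 0.076 all along. The pad sits on the mould at (210,308), the mould is home and the bystanders have not moved.

```bash
python3 -c "
from h import *
print(ticket.job_done())"
```

```text
the job is handed in; nothing more can be done
None
```

The mould is pushed home against the end stop, the clamp lever is locked level with the pad on the mould, and the job is handed in; I checked this in the camera images but did not measure the pad's force.

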